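# Load the grinding balls into the mill carrier

## Robot

A 6-joint arm with a two-finger parallel gripper is mounted at the origin on the work surface. World frame = base frame: x ahead of the robot, y to its left, z up, the work surface at z = 0. Lengths are in m, angles in rad, forces in N, time in s.
With the tool pointing down it reaches from about 0.35 to 0.775 m from the base axis. Payload 5.5 kg.
Tool frame: the origin (TCP) lies between the finger pads; the fingertips stand 17 mm ahead of it and the grasp point (between the pads) lies 2 mm behind it (env.finger_overhang is the distance from the TCP to the fingertips, in m); z points along the fingers, y is the line along which they close (so a half turn about z gives the same grasp; the last joint's range is limited). The gripper opens to 85 mm and grips with 20 to 120 N. Pads are 22 mm wide; open, the fingers measure 114 mm over their backs; the gripper's body (76 mm by 85 mm) begins 54 mm behind the grasp point. The pads swing forward as they close: fully open they stand 13 mm farther back than shut.
Start: joints at [1.022, 0.313, 0.046, 1.304, 0, 1.431], TCP at [0.229, 0.528, 0.248] pointing down, gripper open.
Joint ranges: [-2.76, 2.76], [-0.86, 1.69], [-1.03, 1.26], [-2.2, 2.34], [-1.47, 1.5], [-3.14, 3.14]. Speed limits (rad/s): [2.57, 2.57, 3.14, 3.14, 3.14, 3.14].

## Interface

Orientations are given as a unit quaternion [w, x, y, z].
In Python, from workcell import env gives the robot as it stands. The module is installed in compiled form; this text tells all that it offers.
- The arm moves only by the shell command python3 -m pendant 'ROWS' [FORCE]. ROWS is JSON, a list of rows, each a list of 5 numbers: the gripper's target within -1 to 1 (fully open at 1, half-way at 0, shut at -1), then the shift along the tool's x, y, z in m, then the turn about the tool's z in rad. A call has 1 to 8 rows; each row shifts and turns the commanded pose from where the row before left it, along the tool's axes as they then stand; what a row does not reach is not made up. A row lasts 1/8 s, in which the tool goes at most 62.5 mm and 10.7 degrees, less where a joint would pass 70% of its speed; a pose out of reach is approached as far as the arm can. A call with a gripper value outside its range is refused whole. The fingers move at their own pace and stop on an object; FORCE is the grip in N (left out, the last holds). Time passes only in rows, so rows that do not move let the fingers close. It gives the time, the measured TCP pose, the force, the opening and the grip force at its end, in the units of the state.
- env.get_state(): the state, without advancing time (a new reading comes with each control period).
- env.read_camera(name): name is "scene" or "top" or "wrist"; returns the picture (400x640x3 uint8, red, green, blue); there is no depth.
- env.calibration(name): a dict with "K" (3x3 intrinsics, pixels), "T" (4x4, takes a point from camera to world coordinates); the wrist camera has in their place "tool_from_camera" (4x4, takes a point from camera to tool coordinates, whose origin is the TCP and whose axes are the flange's). Camera axes: x right, y down, z forward; pixel columns grow to the right and rows downward; lengths in m; the calibration is good to about 2 mm. A picture is of the moment at which its call begins: read the wrist's pose just before it. calibration takes no time and is no camera call.
- env.hand_in(): hands the job in; it is judged then, once.
Trained networks look in the newest picture that a camera, given by its name, has taken for a name from the list of things; names that differ only in an ending like _2 or _b are one class to them, and where a whole thing is asked for, a point or a joint stands for the part that bears it (a point fixed in the world has none). Each returns a list of dicts, best first, with "score" (0 to 1); they miss things now and then, are a little off and sometimes report something else, mostly with a low value. They report only what shows in the picture. A call takes as long as a camera call. They do not tell look-alikes from the thing itself.
- env.recognise(camera, label): "centre" ([column, row] in pixels, amid what is visible of it).
The state is a dict: "clock": time; "joint_pos": joint angles; "qvel": joint speeds; "tau": joint torques, N m; "tcp_pos": TCP position; "orientation": TCP orientation; "wrist_force": force on the tool from outside, world axes, zero at the start; "ft_torque": the same for the moment, N m; "finger_gap": finger opening in m; "grip_force": force on a finger pad.
Only numpy, scipy, OpenCV 4.12 (cv2) and the standard library are available. Lean on these libraries where they do the work, as an engineer would, in place of code of your own. Each camera call takes 0.05 s, during which the arm holds its last target. There are 200 camera calls.

## Task

The sample mill's three-well carrier already has a grinding ball in one end well. Put one of the two large steel balls that wait on the cork rings into each of its two empty wells, lowering them in gently rather than dropping them from a height. The small ball is the wrong size and is not needed; the ball already in the carrier stays in its well.

Things in the scene. Friction and masses are not known exactly. Their poses are not given: they have to be found in the camera images.
- carrier: Fixed aluminium block 74 x 222 x 18 mm, any yaw. Origin: centre of underside, on the bench; y along its length, z up. Three round wells, 54 mm wide, 10 mm deep (floor 8, rim 18 mm above bench), at y = +76 mm (loaded with ball_c), y = 0 and y = -76 mm (both empty), x = 0. A 16 mm hole in each floor centres the ball: a seated 40 mm ball has its centre 26 mm above the bench (28 off the hole).
- ball_a_center (a point): Centre of a large loose steel ball (ball_a), 40 mm diameter, 0.26 kg; axes mean nothing. It starts on a fixed cork ring (54 mm outside, 20 mm hole, 10 mm high), its centre 27 mm above the bench. Ring centres are at least 80 mm apart. A third such ring carries a 24 mm steel ball, not wanted.
- ball_b_center (a point): Centre of the second large plain steel ball (body ball_b), the same as ball_a in all respects, on another such cork ring.
- ball_c_center (a point): Centre of the large steel ball (body ball_c), 40 mm diameter, that already sits in the carrier's end well at y = +76 mm and is to stay there.
Mind the look-alikes: they are no part of the job. What is shaped like the part that bears ball_b_center but orange or turquoise is not meant.

How it is judged:
At the end, for the whole second after the job is handed in: ball_a and ball_b at rest, one in each empty well (y = 0 and y = -76 mm), either way round; ball_c at rest in its own well (y = +76 mm). Each centre within 13 mm of its well's centre in carrier x and y, and under 31 mm above the carrier's underside (((x of ball_a_center in the frame of carrier between -0.013 and 0.013 m and y of ball_a_center in the frame of carrier between -0.013 and 0.013 m and z of ball_a_center in the frame of carrier between 0.015 and 0.031 m and x of ball_b_center in the frame of carrier between -0.013 and 0.013 m and y of ball_b_center in the frame of carrier between -0.089 and -0.063 m and z of ball_b_center in the frame of carrier between 0.015 and 0.031 m) or (x of ball_a_center in the frame of carrier between -0.013 and 0.013 m and y of ball_a_center in the frame of carrier between -0.089 and -0.063 m and z of ball_a_center in the frame of carrier between 0.015 and 0.031 m and x of ball_b_center in the frame of carrier between -0.013 and 0.013 m and y of ball_b_center in the frame of carrier between -0.013 and 0.013 m and z of ball_b_center in the frame of carrier between 0.015 and 0.031 m)) and x of ball_c_center in the frame of carrier between -0.013 and 0.013 m and y of ball_c_center in the frame of carrier between 0.063 and 0.089 m and z of ball_c_center in the frame of carrier between 0.015 and 0.031 m and linear speed of each of ball_a, ball_b, ball_c below 0.05 m/s); the robot touches nothing.
It fails at once if ball_a dropped onto the carrier from a height (it moves faster than 0.8 m/s close above the carrier, as after falling more than about 30 mm) (horizontal distance between ball_a_center and carrier below 0.12 m and z of ball_a_center in the frame of carrier below 0.045 m and linear speed of ball_a above 0.8 m/s).
It fails at once if ball_b dropped onto the carrier from a height (it moves faster than 0.8 m/s close above the carrier, as after falling more than about 30 mm) (horizontal distance between ball_b_center and carrier below 0.12 m and z of ball_b_center in the frame of carrier below 0.045 m and linear speed of ball_b above 0.8 m/s).
It also fails if it takes over 48 s, if anything falls off the work surface, if the arm or the gripper's body presses on something with over 40 N, if the wrist force passes 120 N, or if a joint passes its speed limit or range.

## Working session

There is one attempt and no reset: what is moved stays moved. The work goes in short steps, Python scripts to look and compute and a shell command to move; the robot and the scene stay as the last step left them, time stands still between calls to the robot, and variables do not carry over. Pictures are saved under pics/ and viewed, at most 10 in all, crops included, and the job is handed in when it is done.

```bash
mkdir -p pics; python3 - <<'E'
from workcell import env
import cv2
s=env.get_state(); print(s['clock'],s['tcp_pos'],s['orientation'],s['finger_gap'])
for c in ("top","scene"):
    im=env.read_camera(c); cv2.imwrite(f"pics/{c}0.png",im[:,:,::-1])
    for l in ("ball_a_center","carrier"):
        print(c,l,[([round(x) for x in d["centre"]],round(d["score"],2)) for d in env.recognise(c,l)])
    k=env.calibration(c); print(k["K"].round(1).tolist(),k["T"].round(3).tolist())
print(env.calibration("wrist"))
E
```

```text
0.0 [0.22833204 0.52717946 0.24741852] [-2.88593216e-04  2.02980788e-01  9.79182291e-01 -8.70808433e-04] 0.08542813290618868
top ball_a_center [([283, 251], 0.77)]
top carrier [([434, 193], 0.79)]
[[416.4, 0.0, 326.1], [0.0, 416.4, 195.4], [0.0, 0.0, 1.0]] [[-0.016, -0.993, 0.119, 0.456], [-1.0, 0.018, 0.016, -0.012], [-0.019, -0.119, -0.993, 0.877], [0.0, 0.0, 0.0, 1.0]]
scene ball_a_center [([336, 163], 0.63)]
scene carrier [([204, 226], 0.83)]
[[406.7, 0.0, 318.6], [0.0, 406.7, 198.5], [0.0, 0.0, 1.0]] [[0.208, 0.75, -0.628, 1.107], [0.978, -0.157, 0.137, -0.09], [0.004, -0.642, -0.766, 0.721], [0.0, 0.0, 0.0, 1.0]]
{'K': array([[336.05252401,   0.        , 318.87660149],
       [  0.        , 336.05252401, 197.8600197 ],
       [  0.        ,   0.        ,   1.        ]]), 'tool_from_camera': array([[-3.05308902e-04, -9.61055294e-01, -2.76355981e-01,
         7.11346656e-02],
       [ 9.99999950e-01, -2.71023501e-04, -1.62255638e-04,
        -3.29965379e-05],
       [ 8.10376742e-05, -2.76356017e-01,  9.61055329e-01,
        -1.25029410e-01],
       [ 0.00000000e+00,  0.00000000e+00,  0.00000000e+00,
         1.00000000e+00]])}
```

View pics/top0.png

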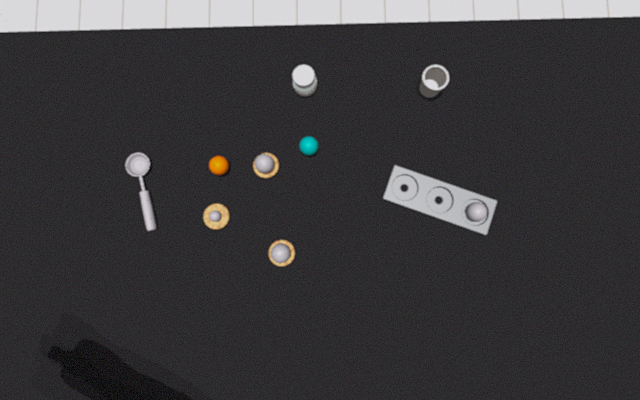

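View pics/scene0.png

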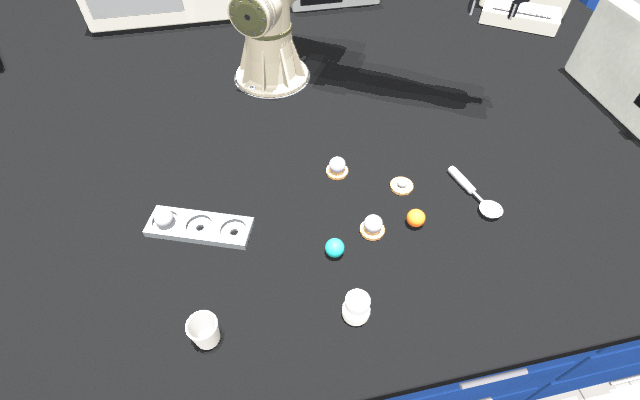

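```bash
cat > h.py <<'E'
import numpy as np, cv2
from workcell import env
def cam(n,s=None):
    k=env.calibration(n)
    if n!="wrist": return k["K"],k["T"]
    from scipy.spatial.transform import Rotation as R
    T=np.eye(4);w,x,y,z=s["orientation"];T[:3,:3]=R.from_quat([x,y,z,w]).as_matrix();T[:3,3]=s["tcp_pos"]
    return k["K"],T@k["tool_from_camera"]
def P(K,T): return K@np.linalg.inv(T)[:3]
def tri(c1,p1,c2,p2):
    X=cv2.triangulatePoints(P(*c1),P(*c2),np.float64(p1).reshape(2,1),np.float64(p2).reshape(2,1))[:,0];return X[:3]/X[3]
def ray(c,p,z):
    K,T=c;d=T[:3,:3]@np.linalg.solve(K,[p[0],p[1],1]);return T[:3,3]+d*(z-T[2,3])/d[2]
E
python3 - <<'E'
from h import *
t,s=cam("top"),cam("scene")
for n,a,b,z in [("near",(280.5,253),(337,164.5),.027),("far",(264.5,163),(373,223.5),.027),("hole0",(439,200),(200,228),.008),("hole-76",(404,188),(235,232),.008),("ballc",(476.5,211),(163.5,218),.026)]:
    print(n,tri(t,a,s,b).round(4),ray(t,a,z).round(4),ray(s,b,z).round(4))
a=cv2.imread("pics/top0.png")[120:280,190:330]; b=cv2.imread("pics/top0.png")[150:250,370:510]
cv2.imwrite("pics/c1.png",cv2.resize(np.vstack([a,b]),None,fx=2.2,fy=2.2,interpolation=2))
E
```

```text
near [0.4417 0.098  0.0259] [0.4415 0.0966 0.027 ] [0.4428 0.0991 0.027 ]
far [0.6283 0.1311 0.0258] [0.6277 0.1294 0.027 ] [0.6291 0.1323 0.027 ]
hole0 [ 0.5464 -0.2329  0.0027] [ 0.5458 -0.2332  0.008 ] [ 0.5509 -0.2303  0.008 ]
hole-76 [ 0.5732 -0.1599  0.0035] [ 0.5724 -0.1613  0.008 ] [ 0.577  -0.1574  0.008 ]
ballc [ 0.5202 -0.3037  0.0239] [ 0.52   -0.3035  0.026 ] [ 0.5221 -0.3024  0.026 ]
```

View pics/c1.png

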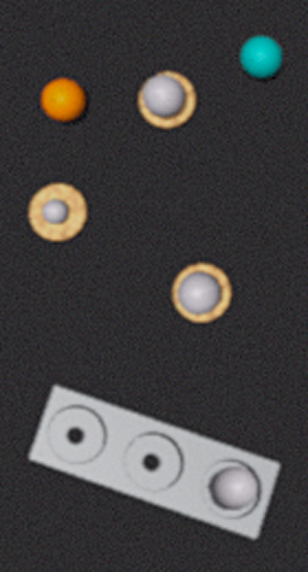

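The two big steel balls are at top (264,163) and (280,253). They are grey and clearly larger than the small ball at (216,216), and the orange (219,165) and turquoise (309,146) balls are decoys. The carrier's empty wells are at (404,188) and (439,200), and ball_c is at (476,211). I'll move over the near ball.

```bash
python3 -m pendant '[[1,-0.046,-0.0386,0,0],[1,-0.046,-0.0386,0,0],[1,-0.046,-0.0386,0,0],[1,-0.046,-0.0386,0,0],[1,-0.046,-0.0386,0,0],[1,-0.046,-0.0386,0,0],[1,-0.046,-0.0386,0,0],[1,-0.046,-0.0386,0,0]]'
python3 -m pendant '[[1,0,0,0.01,0.18],[1,0,0,0.01,0.18],[1,0,0,0.01,0.18],[1,0,0,0.01,0.18],[1,0,0,0,0.18],[1,0,0,0,0.18],[1,0,0,0,0.18],[1,0,0,0,0.18]]'
python3 -m pendant '[[1,0,0,0,0.075],[1,0,0,0,0]]'
cat > look.py <<'E'
from h import *
import sys
s=env.get_state(); im=env.read_camera("wrist"); cv2.imwrite("pics/%s.png"%sys.argv[1],im[:,:,::-1])
K,T=cam("wrist",s); Pm=P(K,T)
print("t",s["clock"],"tcp",s["tcp_pos"].round(4) if hasattr(s["tcp_pos"],"round") else s["tcp_pos"],s["orientation"],"j",np.round(s["joint_pos"],2))
g=cv2.medianBlur(cv2.cvtColor(im,cv2.COLOR_RGB2GRAY),5)
for n,X in [("near",(.442,.098,.027)),("far",(.628,.131,.027)),("h0",(.548,-.232,.008)),("h76",(.575,-.16,.008)),("c",(.521,-.303,.026))]:
    p=Pm@[*X,1]; print(n,"predicted",(p[:2]/p[2]).round(1),"depth",p[2].round(3)) if p[2]>0 else 0
for d in env.recognise("wrist",sys.argv[2])[:4]: print(d["centre"],d["score"],"z27:",ray((K,T),d["centre"],.027).round(4))
c=cv2.HoughCircles(g,cv2.HOUGH_GRADIENT,1,25,param1=80,param2=22,minRadius=10,maxRadius=90)
print(None if c is None else c[0][:10].round(1).tolist())
E
python3 look.py w1 ball_a_center
```

```text
clock: 1.3
tcp_pos: [0.4442, 0.0962, 0.2486]
orientation: [0.0, 0.203, 0.979, 0.0]
wrist_force: [-0.2, 0.7, -0.7]
finger_gap: 0.0852
grip_force: 0.0
clock: 2.3
tcp_pos: [0.4435, 0.098, 0.2083]
orientation: [-0.0, 0.8, 0.6, 0.0]
wrist_force: [-0.2, -0.1, 0.6]
finger_gap: 0.0855
grip_force: 0.0
clock: 2.55
tcp_pos: [0.4435, 0.098, 0.2083]
orientation: [0.0, 0.82, 0.572, 0.0]
wrist_force: [0.3, 0.1, 0.2]
finger_gap: 0.0856
grip_force: 0.0
t 2.55 tcp [0.4435 0.098  0.2083] [2.29192681e-06 8.20029267e-01 5.72321583e-01 7.56500140e-05] j [ 0.04  0.1  -0.32  1.15  0.    1.96]
near predicted [318.4 180. ] depth 0.314
far predicted [509.   71.5] depth 0.288
h0 predicted [494.4 396.1] depth 0.408
h76 predicted [504.5 342.8] depth 0.386
c predicted [492.2 458.1] depth 0.411
[316.0, 180.3] 0.62 z27: [0.4398 0.0985 0.027 ]
[[318.5, 175.5, 26.799999237060547], [501.5, 76.5, 34.599998474121094], [555.5, 372.5, 60.400001525878906], [565.5, 164.5, 30.200000762939453]]
```

View pics/w1.png

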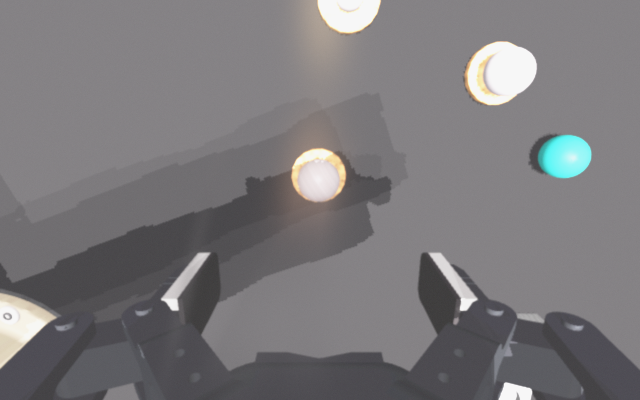

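Wrist view: ball 1 is at (319,180) and the prediction was (318,180), so they agree. Descending to grasp.

```bash
python3 -m pendant '[[1,-0.0005,-0.0014,0.045,0],[1,0,0,0.045,0],[1,0,0,0.04,0],[1,0,0,0.03,0],[1,0,0,0.016,0],[1,0,0,0,0]]' 40
python3 -m pendant '[[-0.1,0,0,0,0],[-0.6,0,0,0,0],[-1,0,0,0,0],[-1,0,0,0,0],[-1,0,0,0,0],[-1,0,0,0,0]]' 40
```

```text
clock: 3.4
tcp_pos: [0.4408, 0.098, 0.0312]
orientation: [-0.001, 0.82, 0.572, -0.001]
wrist_force: [-0.3, 1.2, -0.6]
finger_gap: 0.0854
grip_force: 0.0
clock: 4.15
tcp_pos: [0.4429, 0.0981, 0.0333]
orientation: [0.001, 0.82, 0.572, 0.001]
wrist_force: [-1.4, 0.9, 5.3]
finger_gap: 0.0377
grip_force: 39.4
```

Gap reads 37.7 mm with an upward reaction, so the tips may be gripping above the equator. I'll reopen, go 6 mm lower and regrip.

```bash
python3 -c "
from workcell import env;print(env.finger_overhang)"
python3 -m pendant '[[0.4,0,0,0,0],[0.4,0,0,0,0],[0.4,0,0,0.006,0],[0.4,0,0,0,0],[-1,0,0,0,0],[-1,0,0,0,0],[-1,0,0,0,0],[-1,0,0,0,0]]' 40
```

```text
0.017
clock: 5.15
tcp_pos: [0.4427, 0.0979, 0.0265]
orientation: [0.0, 0.82, 0.572, 0.0]
wrist_force: [1.0, -1.5, 1.0]
finger_gap: 0.0381
grip_force: 40.0
```

```bash
python3 -m pendant '[[-1,0,0,-0.01,0],[-1,0,0,-0.03,0],[-1,0,0,-0.04,0],[-1,0,0,-0.03,0],[-1,0,0,0,0]]'
python3 -m pendant '[[-1,-0.0457,0.0353,0,0],[-1,-0.0457,0.0353,0,0],[-1,-0.0457,0.0353,0,0],[-1,-0.0457,0.0353,0,0],[-1,-0.0457,0.0353,0,0],[-1,-0.0457,0.0353,0,0],[-1,0,0,0,0]]'
python3 look.py w2 carrier
```

```text
clock: 5.78
tcp_pos: [0.4432, 0.0983, 0.1384]
orientation: [0.001, 0.82, 0.572, 0.002]
wrist_force: [0.2, 0.3, -2.2]
finger_gap: 0.0376
grip_force: 41.0
clock: 6.65
tcp_pos: [0.5461, -0.2362, 0.1338]
orientation: [-0.001, 0.822, 0.57, -0.0]
wrist_force: [-1.2, 1.5, -3.1]
finger_gap: 0.0379
grip_force: 41.2
t 6.65 tcp [ 0.5461 -0.2362  0.1338] [-5.54829925e-04  8.21667973e-01  5.69966019e-01 -4.13533919e-04] j [-0.54  0.41 -0.1   1.06 -0.    1.39]
near predicted [-113.2 -333.6] depth 0.166
far predicted [ 196.3 -658.2] depth 0.139
h0 predicted [320.9 189.7] depth 0.259
h76 predicted [321.1  84.5] depth 0.238
c predicted [320.3 289.5] depth 0.263
[316.8, 130.7] 0.58 z27: [ 0.5615 -0.1876  0.027 ]
[[318.5, 277.5, 48.5], [315.5, 84.5, 40.5], [318.5, 189.5, 33.20000076293945], [636.5, 63.5, 30.0], [192.5, 219.5, 71.4000015258789]]
```

View pics/w2.png

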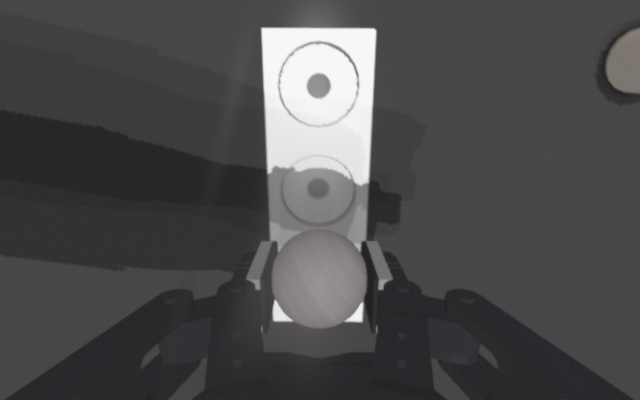

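Wrist view: hole of the middle well is at (318,188), the held ball at (319,278) and the end hole at (318,85). Lateral alignment is good; I need +6 mm in tool x.

```bash
python3 -m pendant '[[-1,0.006,0,0.02,0],[-1,0,0,0.02,0],[-1,0,0,0.02,0],[-1,0,0,0.01,0],[-1,0,0,0,0],[-1,0,0,0,0]]'
python3 look.py w3 carrier
```

```text
clock: 7.5
tcp_pos: [0.5485, -0.2267, 0.067]
orientation: [0.0, 0.82, 0.572, 0.0]
wrist_force: [-0.0, -0.3, -1.6]
finger_gap: 0.0378
grip_force: 41.2
t 7.5 tcp [ 0.5485 -0.2267  0.067 ] [3.82740227e-04 8.20136860e-01 5.72167204e-01 2.75966728e-04] j [-0.53  0.46 -0.2   0.91  0.    1.4 ]
near predicted [-365.  -565.6] depth 0.104
far predicted [  111.5 -1218.6] depth 0.078
h0 predicted [323.  234.4] depth 0.198
h76 predicted [324.4  98. ] depth 0.176
c predicted [321.6 364. ] depth 0.201
[320.6, 133.7] 0.9 z27: [ 0.5673 -0.175   0.027 ]
[[321.5, 98.5, 52.70000076293945], [319.5, 278.5, 49.29999923706055], [321.5, 125.5, 74.0], [333.5, 76.5, 34.400001525878906], [317.5, 358.5, 29.700000762939453], [304.5, 77.5, 31.100000381469727], [296.5, 104.5, 30.700000762939453], [319.5, 238.5, 18.0]]
```

View pics/w3.png

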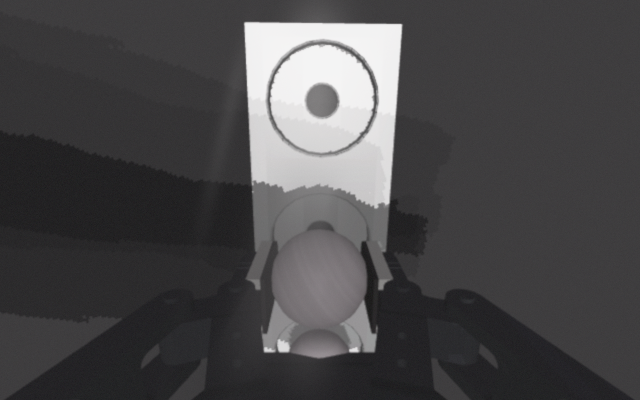

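The end hole shows at (322,100), so the middle well lies about 4.5 mm behind the TCP in tool x. I'll correct that and lower slowly.

```bash
python3 -m pendant '[[-1,-0.0045,0.0007,0,0],[-1,0,0,0.01,0],[-1,0,0,0.01,0],[-1,0,0,0.01,0],[-1,0,0,0,0],[-1,0,0,0,0]]'
python3 -m pendant '[[-1,0,0,0.003,0],[-1,0,0,0,0]]'
```

```text
clock: 8.35
tcp_pos: [0.5472, -0.2313, 0.0362]
orientation: [-0.0, 0.82, 0.572, -0.0]
wrist_force: [0.5, -1.4, -2.7]
finger_gap: 0.0379
grip_force: 41.3
clock: 8.6
tcp_pos: [0.5472, -0.2313, 0.0333]
orientation: [0.0, 0.82, 0.572, 0.0]
wrist_force: [-0.6, -0.5, -3.6]
finger_gap: 0.0381
grip_force: 41.3
```

```bash
python3 -m pendant '[[-1,0,0,0.002,0],[-1,0,0,0,0]]'
python3 -m pendant '[[-1,0,0,0.002,0],[-1,0,0,0,0]]'
```

```text
clock: 8.85
tcp_pos: [0.5473, -0.2314, 0.0314]
orientation: [0.0, 0.82, 0.572, 0.0]
wrist_force: [-0.2, 0.2, -2.0]
finger_gap: 0.0381
grip_force: 41.7
clock: 9.1
tcp_pos: [0.5474, -0.2317, 0.0295]
orientation: [0.0, 0.82, 0.572, -0.0]
wrist_force: [0.2, -1.7, -1.7]
finger_gap: 0.0379
grip_force: 43.8
```

```bash
python3 -m pendant '[[0,0,0,0,0],[0.3,0,0,0,0],[0.3,0,0,0,0],[0.3,0,0,-0.01,0],[0.5,0,0,-0.04,0],[1,0,0,-0.06,0],[1,0,0,-0.06,0],[1,0,0,0,0]]'
python3 -m pendant '[[1,0.0527,-0.007,0,0],[1,0.0527,-0.007,0,0],[1,0.0527,-0.007,0,0],[1,0.0527,-0.007,0,0],[1,0.0527,-0.007,0,0],[1,0.0527,-0.007,0,0],[1,0.0527,-0.007,0,0],[1,0,0,0,0]]'
python3 -m pendant '[[1,0,0,0,0]]'
python3 look.py w4 ball_a_center
python3 -c "
from h import *
im=env.read_camera('top');cv2.imwrite('pics/m.png',cv2.resize(np.vstack([cv2.imread('pics/w4.png'),im[100:280,:,::-1]]),None,fx=1,fy=1))"
```

```text
clock: 10.1
tcp_pos: [0.5498, -0.2324, 0.2062]
orientation: [0.005, 0.82, 0.572, 0.003]
wrist_force: [1.0, -1.2, -0.4]
finger_gap: 0.0856
grip_force: 0.0
clock: 11.1
tcp_pos: [0.628, 0.1358, 0.1984]
orientation: [-0.001, 0.819, 0.574, -0.0]
wrist_force: [0.8, 0.1, -0.6]
finger_gap: 0.0851
grip_force: 0.0
clock: 11.22
tcp_pos: [0.6279, 0.1319, 0.1987]
orientation: [-0.0, 0.82, 0.572, -0.001]
wrist_force: [-0.1, 0.2, 0.3]
finger_gap: 0.0854
grip_force: 0.0
t 11.225 tcp [0.6279 0.1319 0.1987] [-3.83337312e-04  8.20025867e-01  5.72325853e-01 -7.40363713e-04] j [ 0.08  0.46  0.14  1.25 -0.    2.  ]
near predicted [155.1 276.4] depth 0.331
far predicted [320.7 182.5] depth 0.305
h0 predicted [359.9 462.6] depth 0.425
h76 predicted [362.5 415. ] depth 0.404
c predicted [358.9 521.4] depth 0.429
[[319.5, 177.5, 27.299999237060547], [172.5, 109.5, 32.20000076293945], [556.5, 371.5, 59.400001525878906], [388.5, 255.5, 20.200000762939453], [280.5, 75.5, 24.100000381469727], [553.5, 209.5, 29.299999237060547], [159.5, 265.5, 21.799999237060547], [518.5, 198.5, 25.799999237060547], [191.5, 289.5, 28.799999237060547], [447.5, 289.5, 29.700000762939453]]
```

View pics/m.png

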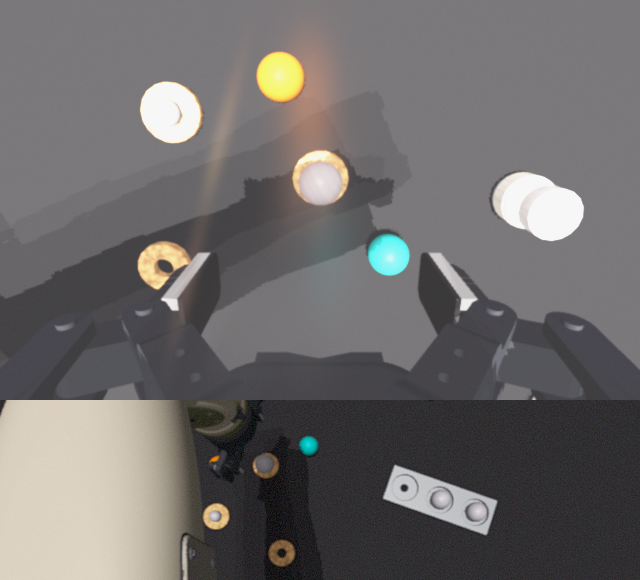

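The first ball is seated in the middle well (top view at 441,498 in the composite). Ball 2 is at (320,183), as predicted, and the turquoise ball is clear of the fingers. Grasping.

```bash
python3 -m pendant '[[1,-0.0005,0.0005,0.045,0],[1,0,0,0.045,0],[1,0,0,0.04,0],[1,0,0,0.025,0],[1,0,0,0.014,0],[1,0,0,0.003,0],[1,0,0,0,0],[1,0,0,0,0]]' 40
python3 -m pendant '[[-0.1,0,0,0,0],[-0.6,0,0,0,0],[-1,0,0,0,0],[-1,0,0,0,0],[-1,0,0,0,0],[-1,0,0,0,0]]' 40
```

```text
clock: 12.38
tcp_pos: [0.63, 0.1312, 0.0287]
orientation: [0.001, 0.82, 0.572, 0.001]
wrist_force: [0.2, 0.4, 0.6]
finger_gap: 0.0853
grip_force: 0.0
clock: 13.12
tcp_pos: [0.6288, 0.1314, 0.0278]
orientation: [-0.0, 0.82, 0.572, 0.0]
wrist_force: [-2.7, 0.1, 6.1]
finger_gap: 0.0376
grip_force: 39.7
```

```bash
python3 -m pendant '[[-1,0,0,-0.01,0],[-1,0,0,-0.03,0],[-1,0,0,-0.04,0],[-1,0,0,-0.03,0],[-1,0,0,0,0]]'
python3 -m pendant '[[-1,-0.0488,0.0082,0,0],[-1,-0.0488,0.0082,0,0],[-1,-0.0488,0.0082,0,0],[-1,-0.0488,0.0082,0,0],[-1,-0.0488,0.0082,0,0],[-1,-0.0488,0.0082,0,0],[-1,0,0,0,0],[-1,0,0,0,0]]'
python3 -m pendant '[[-1,0,0,0.02,0],[-1,0,0,0,0],[-1,0,0,0,0]]'
python3 look.py w5 carrier
```

```text
clock: 13.75
tcp_pos: [0.631, 0.1312, 0.14]
orientation: [0.001, 0.82, 0.572, 0.002]
wrist_force: [0.6, -0.4, -3.5]
finger_gap: 0.0378
grip_force: 40.9
clock: 14.75
tcp_pos: [0.573, -0.1604, 0.1356]
orientation: [-0.001, 0.821, 0.572, -0.001]
wrist_force: [-0.9, -0.5, -3.6]
finger_gap: 0.0381
grip_force: 40.8
clock: 15.12
tcp_pos: [0.574, -0.1595, 0.1173]
orientation: [-0.0, 0.82, 0.573, -0.0]
wrist_force: [-0.2, 0.3, -3.0]
finger_gap: 0.0381
grip_force: 40.8
t 15.125 tcp [ 0.574  -0.1595  0.1173] [-3.11068260e-04  8.19834617e-01  5.72600293e-01 -9.10448405e-05] j [-0.41  0.42 -0.13  1.02  0.    1.52]
near predicted [ -94.1 -155. ] depth 0.172
far predicted [ 207.6 -428.9] depth 0.146
h0 predicted [321.  294.8] depth 0.266
h76 predicted [321.9 201.7] depth 0.245
c predicted [319.8 390.8] depth 0.269
[316.9, 207.1] 0.63 z27: [ 0.5724 -0.157   0.027 ]
[[323.5, 278.5, 51.599998474121094], [318.5, 222.5, 50.70000076293945], [323.5, 196.5, 42.70000076293945], [635.5, 186.5, 35.400001525878906], [475.5, 366.5, 21.200000762939453]]
```

View pics/w5.png

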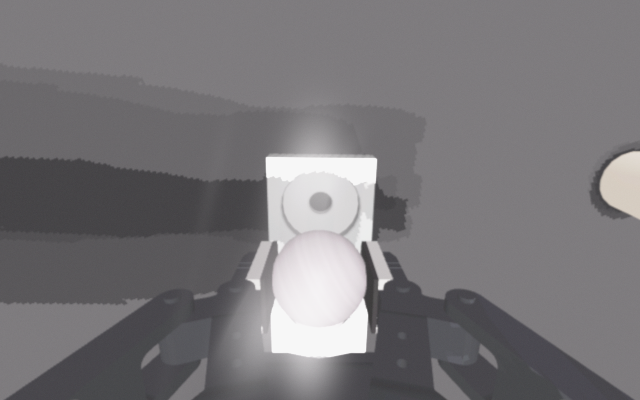

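The end hole is at (320,201) directly ahead of the held ball (319,279), and it works out to within 1 mm of the TCP. Lowering.

```bash
python3 -m pendant '[[-1,0,0,0.025,0],[-1,0,0,0.02,0],[-1,0,0,0.02,0],[-1,0,0,0.01,0],[-1,0,0,0.006,0],[-1,0,0,0.002,0],[-1,0,0,0,0],[-1,0,0,0,0]]'
python3 -m pendant '[[-1,0,0,0.002,0],[-1,0,0,0,0]]'
```

```text
clock: 16.23
tcp_pos: [0.5744, -0.1608, 0.0349]
orientation: [0.0, 0.82, 0.572, 0.0]
wrist_force: [-0.1, 0.1, -3.9]
finger_gap: 0.0376
grip_force: 40.9
clock: 16.48
tcp_pos: [0.5739, -0.1606, 0.0322]
orientation: [-0.0, 0.82, 0.572, 0.0]
wrist_force: [-0.2, -0.6, -3.2]
finger_gap: 0.0382
grip_force: 41.0
```

```bash
python3 -m pendant '[[-1,0,0,0.002,0],[-1,0,0,0,0],[0,0,0,0,0],[0.3,0,0,0,0],[0.3,0,0,0,0],[0.3,0,0,-0.01,0],[0.5,0,0,-0.04,0],[1,0,0,-0.05,0]]'
python3 -m pendant '[[1,0.05,0,-0.03,0],[1,0.05,0,-0.03,0],[1,0.05,0,0,0],[1,0.05,0,0,0],[1,0,0,0,0],[1,0,0,0,0]]'
python3 -c "
from h import *
a=env.read_camera('top')[140:250,360:520,::-1];b=env.read_camera('scene')[180:270,120:280,::-1]
cv2.imwrite('pics/fin.png',cv2.resize(np.vstack([a,b]),None,fx=2.8,fy=2.8,interpolation=2))"
```

```text
clock: 17.48
tcp_pos: [0.5728, -0.1599, 0.1309]
orientation: [-0.001, 0.82, 0.572, -0.001]
wrist_force: [0.6, 0.4, 1.0]
finger_gap: 0.0798
grip_force: 0.0
clock: 18.23
tcp_pos: [0.6427, 0.0272, 0.1907]
orientation: [-0.0, 0.82, 0.572, -0.0]
wrist_force: [0.0, -1.0, -0.4]
finger_gap: 0.0857
grip_force: 0.0
```

View pics/fin.png

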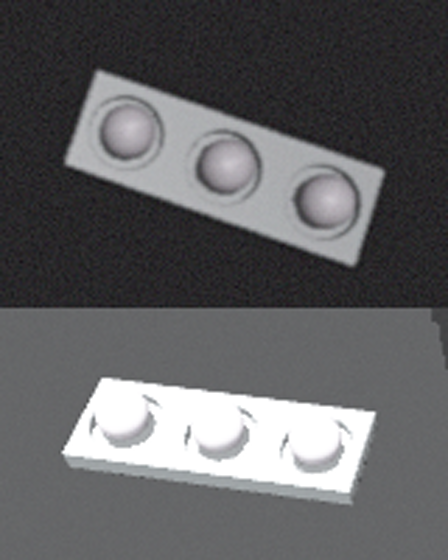

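All three balls sit in their wells: in the crop they are at (129,131), (227,165) and (327,201), each concentric with its well, and the gripper is clear.

```bash
python3 -c "
from workcell import env;print(env.hand_in())"
```

```text
the job is handed in; nothing more can be done
None
```

Both large steel balls are in the two empty wells, ball_c is still in its own well, and the job was handed in at about 18 s; no verdict came back.

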